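Present the glass slicking plate label up

TASK

Take the glass slicking plate out of its wooden stand and hold it still and level about 10 cm above the small green mat, with its label face up and its frosted, notched end over the mat's orange end. Handle it by the clear glass only, never touching the frosted end with the fingers, and leave the maul, phone and jar alone. Finish while still holding the plate there: do not put it down.

Things in the scene. Friction and masses are not known exactly. Their poses are not given: they have to be found in the camera images.
- plate: glass plate 100 mm long (z), 44 wide (y), 8 thick (x), about 88 g, upright in the stand, frosted end up. Origin at its centre (and centre of mass, within 1 mm); z points to the frosted end, x out of the label face. Clear blue-green glass from z = -50 to +22 mm (grip its long edges, across the 44 mm), frosted from +22 to +50. Label face towards you, frosted end up: notch top right (+y)
- frosted_end: the plate's frosted white end, 28 mm long, rigidly part of it; origin on the plate's middle line, 36 mm from its centre; axes as the plate's. A square notch 10 x 10 mm is cut through its outer corner on the +y side. A blank red label patch 34 x 13 mm is on its label face (+x) only
- plate_frosted (a point): point in the middle of the plate's thickness and width, 40 mm from its centre towards the frosted end
- plate_clear (a point): point in the middle of the plate's thickness and width, 40 mm from its centre towards the clear end
- stand: brown wooden block fixed to the bench, 70 (x) x 80 (y) x 30 mm high, origin at the centre of its underside. A slot along y in its top, 10.5 mm wide, 50 mm long, 18 mm deep (floor 12 mm above the bench), holds the plate's clear end loosely; draw the plate straight up. The label face starts towards the stand's +x
- mat: small green cutting mat fixed to the bench, 110 (x) x 170 (y) x 3 mm, its +y end (from y = 20 to 85 mm) orange; origin at the centre of its underside, z up
- mat_orange (a point): point on the mat's top, 40 mm from its centre towards the orange end
- mat_plain (a point): point on the mat's top, 40 mm from its centre towards the plain green end
- maul: bystander: dark wooden maul standing upright on its head, 62 mm across and 200 mm tall; origin at the centre of its underside
- phone: bystander: black phone lying flat, 72 (x) x 148 (y) x 9 mm; origin at the centre of its underside
- jar: bystander: small closed jar, 52 mm across and 60 mm tall; origin at the centre of its underside
Mind the look-alikes: they are no part of the job. Of the things that look like the plate, the smaller one is meant. Of the things that look like the mat, the larger one is meant.

How it is judged:
On the way:
1. the plate is drawn up out of the stand by its clear glass (contact force between the fingers and plate above 0.5 N and height (world z) of plate above 0.085 m and contact force between plate and stand below 0.2 N), for 0.1 s.
At the end, for the whole second after the job is handed in: The fingers hold the plate still (under 30 mm/s), label face up within 0.35 rad (20 degrees), its centre 60 to 180 mm above the bench, plate_frosted within 35 mm horizontally of mat_orange and plate_clear within 35 mm of mat_plain, and nothing but the fingers carries it (angle between plate's own x axis and vertical below 0.35 rad and height (world z) of plate between 0.06 and 0.18 m and horizontal distance between plate_frosted and mat_orange below 0.035 m and horizontal distance between plate_clear and mat_plain below 0.035 m and contact force between the fingers and plate above 0.5 N and linear speed of plate below 0.03 m/s and angular speed of plate below 0.3 rad/s and contact force between plate and stand below 0.2 N and contact force between plate and mat below 0.2 N and contact force between plate and maul below 0.2 N and contact force between plate and phone below 0.2 N and contact force between plate and jar below 0.2 N); the arm keeps its last pose, push and grip.
It fails at once if the fingers touch the frosted end (contact force between the fingers and frosted_end above 0.5 N).
It fails at once if the maul is shoved or knocked over (distance of maul from where it was at the start of the episode above 0.03 m or angle between maul's own z axis and vertical above 0.5 rad).
It fails at once if the phone is shoved or knocked over (distance of phone from where it was at the start of the episode above 0.03 m or angle between phone's own z axis and vertical above 0.5 rad).
It fails at once if the jar is shoved or knocked over (distance of jar from where it was at the start of the episode above 0.03 m or angle between jar's own z axis and vertical above 0.5 rad).
It also fails if it takes over 38 s, if anything falls off the work surface, if the arm or the gripper's body presses on something with over 40 N, if the wrist force passes 120 N, or if a joint passes its speed limit or range.

ROBOT

A 6-joint arm with a two-finger parallel gripper is mounted at the origin on the work surface. World frame = base frame: x ahead of the robot, y to its left, z up, the work surface at z = 0. Lengths are in m, angles in rad, forces in N, time in s.
With the tool pointing down it reaches from about 0.35 to 0.975 m from the base axis. Payload 4.9 kg.
Tool frame: the origin (TCP) lies midway between the tips of the shut fingers; the grasp point (between the pads) lies 19 mm behind it; z points along the fingers, y is the line along which they close (so a half turn about z gives the same grasp; the last joint's range is limited). The gripper opens to 85 mm and grips with 20 to 120 N. Pads are 22 mm wide; open, the fingers measure 114 mm over their backs; the gripper's body (76 mm by 85 mm) begins 54 mm behind the grasp point. The pads swing forward as they close: fully open they stand 13 mm farther back than shut.
Start: joints at [0.984, 0.053, 1.613, -0, 1.476, -0.119], TCP at [0.282, 0.558, 0.231] pointing down, gripper open.
Joint ranges: [-3.01, 3.01], [-1.01, 2.22], [0.06, 2.58], [-1.02, 4.17], [0.09, 2.62], [-3.14, 3.14]. Speed limits (rad/s): [2.57, 2.57, 3.14, 3.14, 3.14, 3.14].

INTERFACE

Orientations are given as a unit quaternion [w, x, y, z].
In Python, from plant import * gives the robot as it stands.
- The arm moves only by the tool jog_arm, never from a script. Its argument "targets" is a list of rows, each a list of 3 entries, a list of its own where there are three numbers: the shift along the tool's x, y, z in units of 25 mm (1.0 is 25 mm), then the turn, a rotation vector about the tool's x, y, z in units of 8 degrees (1.0 is 8 degrees), then the opening in per cent of the stroke, from 0 (shut) to 100 (fully open). A call has 1 to 8 rows; each row is the pose to reach, as a shift and turn from the pose commanded when the call began, along the tool's axes at that moment; what a row does not reach only later rows make up. A row lasts 1/8 s, in which the tool goes at most 62.5 mm and 10.7 degrees, less where a joint would pass 70% of its speed; a pose out of reach is approached as far as the arm can. A call with a gripper value outside its range is refused whole. The fingers move at their own pace and stop on an object; the grip force is fixed at half the most. Time passes only in rows, so rows that repeat a pose let the fingers close. It gives the time, the measured TCP pose, the force, the opening and the grip force at its end, in the units of the state.
- state(): the state, without advancing time (a new reading comes with each control period).
- grab_frame(name): name is "scene" or "side" or "wrist"; returns (picture, depth): 384x512x3 uint8, red, green, blue; 384x512 float32, m along the optical axis (not along the pixel's ray), 0 where there is no reading.
- camera_params(name): a dict with "fovy" (degrees; the focal length in pixels is half the picture's height over the tangent of half this angle, whatever the lens; pixels are square), "cx", "cy" (the principal point, pixels), "rvec" (rotation vector, rad) and "tvec" (3), from world to camera coordinates, as OpenCV has them; the wrist camera has in their place "hand_eye" (4x4, takes a point from camera to tool coordinates, whose origin is the TCP and whose axes are the flange's). Camera axes: x right, y down, z forward; pixel columns grow to the right and rows downward; lengths in m; the calibration is good to about 2 mm. A picture is of the moment at which its call begins: read the wrist's pose just before it. camera_params takes no time and is no camera call.
- job_done(): hands the job in; it is judged then, once.
The state is a dict: "time": time; "joint_pos": joint angles; "joint_vel": joint speeds; "joint_efforts": joint torques, N m; "tool_pos": TCP position; "tool_rot": TCP orientation; "contact_force": force on the tool from outside, world axes, zero at the start; "ft_torque": the same for the moment, N m; "gripper_width": opening from 0.0 (shut) to 1.0 (fully open); "grasp_force": force on a finger pad.
Only numpy, scipy, OpenCV 4.12 (cv2) and the standard library are available. Lean on these libraries where they do the work, as an engineer would, in place of code of your own. Each camera call takes 0.05 s, during which the arm holds its last target. There are 200 camera calls.

## Working session

There is one attempt and no reset: what is moved stays moved. The work goes in short steps, Python scripts to look and compute and a tool call to move; the robot and the scene stay as the last step left them, time stands still between calls to the robot, and variables do not carry over. Pictures are saved under pics/ and viewed, at most 10 in all, crops included, and the job is handed in when it is done.

Besides the shell and the picture viewer there is one more tool, called after ">>>" in YAML: its name, and indented under it one key for each argument. jog_arm: Moves the arm, as the interface text tells. Its arguments: {"type":"object","properties":{"targets":{"type":"array"}},"required":["targets"]}

```bash
mkdir -p pics; cat > h.py <<'E'
import numpy as np, cv2
from scipy.spatial.transform import Rotation as R
from plant import *
def cam(n,st=None):
    p=camera_params(n)
    f=192/np.tan(np.radians(p["fovy"])/2)
    if "hand_eye" in p:
        T=np.eye(4); q=st["tool_rot"]; T[:3,:3]=R.from_quat([q[1],q[2],q[3],q[0]]).as_matrix(); T[:3,3]=st["tool_pos"]
        M=T@np.array(p["hand_eye"])
    else:
        r=R.from_rotvec(np.ravel(p["rvec"])).as_matrix(); M=np.eye(4); M[:3,:3]=r.T; M[:3,3]=-r.T@np.ravel(p["tvec"])
    return f,p["cx"],p["cy"],M
def grab(n,tag):
    st=state(); im,d=grab_frame(n); np.savez(f"{tag}.npz",im=im,d=d,M=cam(n,st)[3],k=cam(n,st)[:3])
    cv2.imwrite(f"pics/{tag}.png",im[:,:,::-1]); return im,d
def cloud(tag):
    z=np.load(tag+".npz"); f,cx,cy=z["k"]; d=z["d"]; v,u=np.mgrid[:384,:512]
    P=np.stack([(u-cx)/f*d,(v-cy)/f*d,d],-1)@z["M"][:3,:3].T+z["M"][:3,3]
    P[d<=0]=np.nan
    return z["im"],P
def ray(tag,u,v,h):
    z=np.load(tag+".npz"); f,cx,cy=z["k"]; M=z["M"]
    r=M[:3,:3]@np.array([(u-cx)/f,(v-cy)/f,1]); o=M[:3,3]; return o+r*(h-o[2])/r[2]
E
python3 - <<'E'
from h import *
for n in("scene","side","wrist"):
    grab(n,n+"0"); print(n,np.load(n+"0.npz")["M"].round(3).tolist(), camera_params(n))
s=state();print(s)
a=[cv2.imread(f"pics/{n}0.png") for n in("scene","side")]
E
```

```text
scene [[-0.864, 0.281, -0.417, 0.984], [0.503, 0.499, -0.706, 0.678], [0.01, -0.82, -0.573, 0.639], [0.0, 0.0, 0.0, 1.0]] {'fovy': 55.80933203171225, 'cx': 251.56163023195623, 'cy': 190.4361619872283, 'rvec': array([ 0.66693063,  2.49711398, -1.29703752]), 'tvec': array([ 0.50361253, -0.09190598,  1.25477329])}
side [[0.939, -0.205, 0.275, 0.284], [-0.343, -0.577, 0.742, -0.79], [0.007, -0.791, -0.612, 0.746], [0.0, 0.0, 0.0, 1.0]] {'fovy': 47.24458178509802, 'cx': 256.1271187658327, 'cy': 186.3051182025489, 'rvec': array([ 2.20309523, -0.38558276,  0.19830073]), 'tvec': array([-0.54244162,  0.19323076,  0.96420134])}
wrist [[0.451, 0.854, 0.258, 0.216], [0.892, -0.431, -0.134, 0.591], [-0.003, 0.291, -0.957, 0.373], [0.0, 0.0, 0.0, 1.0]] {'fovy': 58.27973736655981, 'cx': 253.91268032509254, 'cy': 198.21086083320347, 'hand_eye': array([[-3.43340719e-04, -9.56693421e-01, -2.91097201e-01,
         7.32292971e-02],
       [ 9.99999580e-01, -8.12345898e-05, -9.12492380e-04,
         1.79894664e-04],
       [ 8.49328295e-04, -2.91097392e-01,  9.56693048e-01,
        -1.42592781e-01],
       [ 0.00000000e+00,  0.00000000e+00,  0.00000000e+00,
         1.00000000e+00]])}
{'time': 0.15, 'joint_pos': array([ 9.84007875e-01,  5.32209984e-02,  1.61398500e+00,  4.28273408e-06,
        1.47599269e+00, -1.19017981e-01]), 'joint_vel': array([ 2.64139936e-06, -4.28865142e-04, -5.45582526e-03, -9.12826257e-04,
        2.83419656e-03,  3.07595986e-03]), 'joint_efforts': array([ 3.68780875e-04, -3.94243097e+01, -3.70722377e+01, -1.24356366e-04,
        4.67880978e-03,  7.53106207e-06]), 'tool_pos': array([0.281548  , 0.55744728, 0.23033182]), 'tool_rot': array([-2.79541727e-04,  2.31758841e-01,  9.72772941e-01, -7.52792692e-04]), 'contact_force': array([-0.64034224,  0.37356308,  0.04002909]), 'ft_torque': array([ 0.00382234,  0.01186556, -0.02456794]), 'grasp_force': 0.0, 'gripper_width': 0.9967136963768499}
```

View pics/scene0.png

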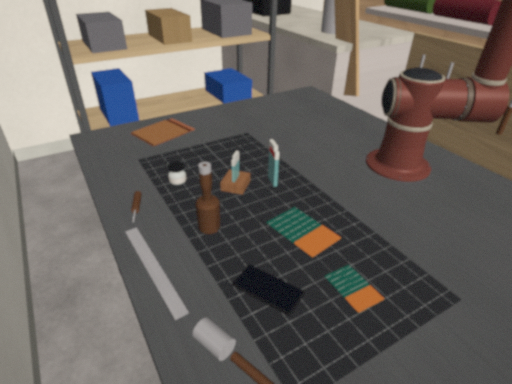

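View pics/side0.png

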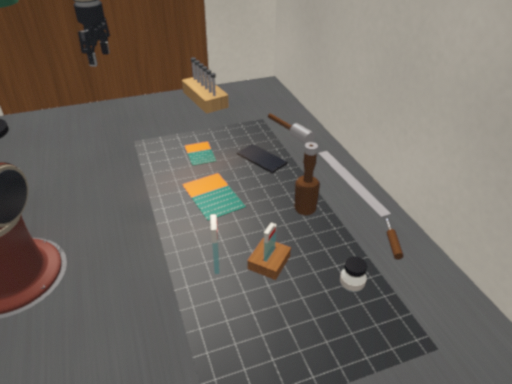

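The scene view shows the stand and small plate at (236,180), the large plate look-alike at (275,165) and the large mat at (305,230). In the side view they are at (268,255), (215,245) and (213,195).

```bash
python3 - <<'E'
from h import *
def mask(im,lo,hi): return cv2.inRange(cv2.cvtColor(im,cv2.COLOR_RGB2HSV),lo,hi)
for t in("scene0","side0"):
    im,P=cloud(t)
    for name,lo,hi,zr in(("orange",(8,180,150),(20,255,255),(-.02,.02)),("green",(70,80,60),(90,255,200),(-.02,.02)),("teal",(75,60,60),(100,255,255),(.02,.15)),("brown",(5,100,60),(18,220,190),(.015,.05)),("white",(0,0,150),(179,45,255),(.03,.2)),("red",(165,100,60),(179,255,255),(.04,.2)),("black",(0,0,0),(179,255,60),(.004,.1))):
        m=mask(im,lo,hi); ok=(m>0)&(P[...,2]>zr[0])&(P[...,2]<zr[1])&(abs(P[...,1])<.6)&(P[...,0]>.2)&(P[...,0]<1)
        n,l,s,c=cv2.connectedComponentsWithStats(ok.astype(np.uint8))
        for i in range(1,n):
            if s[i,4]>25:
                q=P[l==i]; r=cv2.minAreaRect(q[:,:2].astype(np.float32)*1000)
                print(t,name,s[i].tolist(),np.median(q,0).round(3),"z",q[:,2].min().round(3),q[:,2].max().round(3),"rect",[np.round(x,1).tolist() for x in r])
a=cv2.resize(cv2.imread("pics/scene0.png")[130:210,150:300],None,fx=4,fy=4,interpolation=2)
b=cv2.resize(cv2.imread("pics/side0.png")[205:285,190:300],None,fx=4,fy=4,interpolation=2)
w=cv2.resize(cv2.imread("pics/wrist0.png"),(340,255))
o=np.zeros((600,800,3),np.uint8);o[:320,:600]=a[:,:600];
cv2.imwrite("pics/c1.png",np.vstack([np.hstack([a[:,150:600-90],b]),]))
E
```

```text
scene0 orange [296, 227, 42, 29, 552] [0.489 0.17  0.002] z -0.001 0.005 rect [[485.4, 169.4], [107.7, 59.5], 9.5]
scene0 orange [347, 287, 35, 24, 413] [0.516 0.365 0.002] z -0.001 0.006 rect [[513.8, 364.5], [38.7, 71.5], 87.9]
scene0 green [266, 207, 54, 36, 989] [0.503 0.084 0.002] z -0.002 0.006 rect [[499.1, 79.8], [117.4, 106.0], 10.0]
scene0 green [325, 265, 44, 32, 736] [0.514 0.306 0.002] z -0.002 0.006 rect [[510.3, 302.8], [71.0, 78.8], 89.0]
scene0 teal [268, 155, 11, 26, 172] [ 0.442 -0.104  0.054] z 0.02 0.093 rect [[440.3, -118.7], [59.9, 12.3], 83.3]
scene0 teal [232, 163, 7, 8, 30] [ 0.547 -0.157  0.067] z 0.047 0.078 rect [[547.4, -156.3], [44.1, 5.7], 38.2]
scene0 brown [221, 170, 29, 20, 331] [ 0.558 -0.145  0.028] z 0.015 0.033 rect [[549.8, -158.0], [84.2, 71.3], 43.2]
scene0 brown [132, 192, 9, 17, 97] [ 0.845 -0.204  0.02 ] z 0.016 0.023 rect [[844.6, -208.3], [75.5, 16.8], 68.9]
scene0 brown [199, 215, 21, 16, 203] [0.715 0.009 0.033] z 0.015 0.05 rect [[710.6, 5.2], [19.9, 52.5], 76.3]
scene0 brown [231, 352, 42, 32, 411] [0.813 0.388 0.027] z 0.019 0.032 r
[... 2398 characters left out ...]
], [56.8, 10.3], 74.7]
side0 white [265, 223, 11, 12, 59] [ 0.547 -0.163  0.11 ] z 0.1 0.113 rect [[550.7, -159.8], [45.2, 9.0], 42.7]
side0 white [342, 270, 24, 13, 105] [ 0.684 -0.292  0.034] z 0.03 0.041 rect [[689.0, -284.2], [22.4, 47.6], 46.4]
side0 black [251, 154, 37, 19, 292] [0.699 0.194 0.008] z 0.004 0.013 rect [[695.0, 207.4], [73.1, 86.8], 27.4]
side0 black [295, 188, 8, 24, 97] [ 0.679 -0.026  0.053] z 0.01 0.083 rect [[678.9, -24.9], [6.5, 27.3], 14.6]
side0 black [311, 190, 7, 22, 71] [ 0.713 -0.045  0.05 ] z 0.012 0.085 rect [[713.7, -45.8], [23.3, 6.9], 10.4]
side0 black [345, 257, 23, 19, 351] [ 0.696 -0.279  0.058] z 0.005 0.062 rect [[711.0, -260.6], [88.0, 44.7], 51.0]
```

View pics/c1.png

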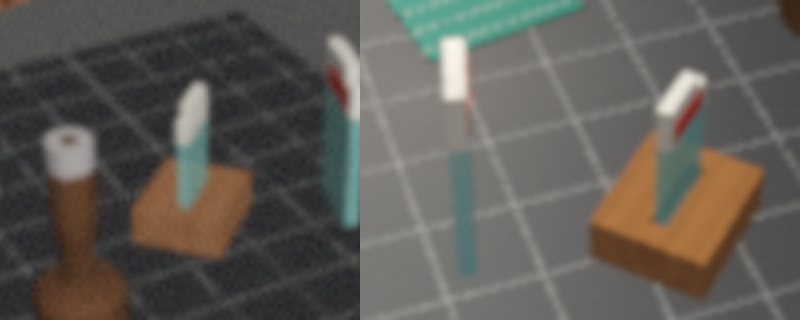

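The crop shows the plate edge-on to the scene camera with the label hidden. In the side view the red label is visible, on the right face. So plate x ≈ (0.685,-0.729,0), y ≈ (0.729,0.685,0), and the centre is at about (0.550,-0.159). I'll grasp from the label side at 45° down.

```bash
cat >> h.py <<'E'
def unit(v): return np.array(v)/np.linalg.norm(v)
def Rt(y,d): y=unit(y); d=unit(d); return np.stack([np.cross(y,d),y,d],1)
th=np.radians(43.2); PX=np.array([np.sin(th),-np.cos(th),0]); PY=np.array([np.cos(th),np.sin(th),0]); Z=np.array([0,0,1.])
RG=Rt(PY,-PX-Z)
def go(p,Rm):
    s=state(); q=s["tool_rot"]; R0=R.from_quat([q[1],q[2],q[3],q[0]]).as_matrix()
    print("shift",(R0.T@(np.array(p)-s["tool_pos"])/.025).round(2),"turn",(np.degrees(R.from_matrix(R0.T@Rm).as_rotvec())/8).round(2),s["time"])
E
python3 - <<'E'
from h import *
G=np.array([.55,-.159,.058])+.022*RG[:,2]; print(G)
S=G-.13*RG[:,2]; print(S); go(S+[0,0,.13],RG)
E
```

```text
[ 0.53935095 -0.14765991  0.04244365]
[ 0.60227717 -0.21466954  0.13436753]
shift [-25.38 -21.78  -1.33] turn [-0.99  5.57  2.36] 0.15
```

>>> jog_arm:
  targets:
    - [[-6,-5,-1.6],[0,0,0],100]
    - [[-25.4,-21.8,-1.4],[-1,5.6,2.4],100]
    - [[-25.4,-21.8,-1.4],[-1,5.6,2.4],100]
    - [[-25.4,-21.8,-1.4],[-1,5.6,2.4],100]
    - [[-25.4,-21.8,-1.4],[-1,5.6,2.4],100]
    - [[-25.4,-21.8,-1.4],[-1,5.6,2.4],100]
    - [[-25.4,-21.8,-1.4],[-1,5.6,2.4],100]
    - [[-25.4,-21.8,-1.4],[-1,5.6,2.4],100]

```text
time: 1.15
tool_pos: [0.4739, 0.0952, 0.256]
tool_rot: [-0.353, 0.369, 0.846, 0.154]
contact_force: [0.6, 1.1, -0.1]
gripper_width: 0.999
grasp_force: 0.0
```

```bash
python3 - <<'E'
from h import *
s=state();print(s["joint_pos"].round(2),s["tool_pos"])
go([.602,-.215,.264],RG)
E
```

```text
[-0.2   0.06  1.7   0.47  2.02 -0.89] [0.47385173 0.0952189  0.25598262]
shift [-8.62 -4.68 -9.17] turn [ 0.03 -0.04 -0.03] 1.15
```

>>> jog_arm:
  targets:
    - [[-8.6,-4.7,-9.2],[0,0,0],100]
    - [[-8.6,-4.7,-9.2],[0,0,0],100]
    - [[-8.6,-4.7,-9.2],[0,0,0],100]
    - [[-8.6,-4.7,-9.2],[0,0,0],100]
    - [[-8.6,-4.7,-9.2],[0,0,0],100]
    - [[-8.6,-4.7,-9.2],[0,0,0],100]
    - [[-8.6,-4.7,-9.2],[0,0,0],100]
    - [[-8.6,-4.7,-9.2],[0,0,0],100]

```text
time: 2.15
tool_pos: [0.6015, -0.212, 0.2653]
tool_rot: [-0.353, 0.368, 0.846, 0.154]
contact_force: [-0.9, 0.6, -0.2]
gripper_width: 0.999
grasp_force: 0.0
```

```bash
python3 - <<'E'
from h import *
s=state();print(s["joint_pos"].round(2),s["tool_pos"])
grab("wrist","w1")
go([.602,-.215,.134],RG)
im,P=cloud("w1")
hsv=cv2.cvtColor(im,cv2.COLOR_RGB2HSV)
reg=(abs(P[...,0]-.55)<.07)&(abs(P[...,1]+.159)<.07)
m=reg&(P[...,2]>.095)&(P[...,2]<.13)
print("plate top",m.sum(),cv2.minAreaRect(P[m][:,:2].astype(np.float32)*1000),P[m][:,2].max())
m=reg&(P[...,2]>.025)&(P[...,2]<.033)
print("stand",m.sum(),cv2.minAreaRect(P[m][:,:2].astype(np.float32)*1000))
E
```

```text
[-0.54  0.53  1.12  0.25  2.25 -1.21] [ 0.60153087 -0.21198415  0.26530389]
shift [-3.82 -0.08  3.62] turn [ 0.02 -0.04 -0.02] 2.2
plate top 591 ((549.3206176757812, -161.0554962158203), (43.298221588134766, 8.992216110229492), 43.69252014160156) 0.11379609930121953
stand 2782 ((549.1517944335938, -160.54754638671875), (80.25059509277344, 70.53781127929688), 43.20329284667969)
```

View pics/w1.png

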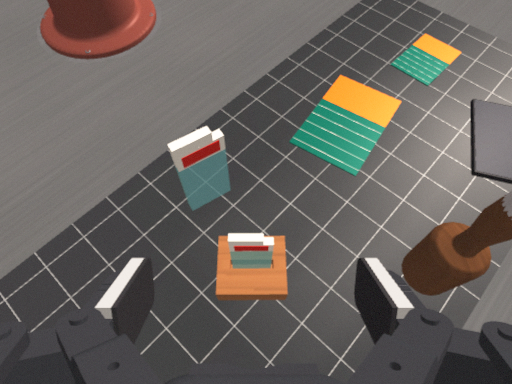

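The wrist view shows the plate in its stand at (251,250), label facing the camera and notch at the top right, centred between the fingers. The large mat is at (348,122) with its orange end away from me. Next I descend and advance.

```bash
python3 - <<'E'
from h import *
d=RG[:,2]; G=np.array([.5495,-.1608,.059])+.022*d
go(G-.11*d,RG); go(G,RG)
im,P=cloud("w1"); hsv=cv2.cvtColor(im,cv2.COLOR_RGB2HSV)
for lo,hi in(((8,150,120),(22,255,255)),((70,100,50),(95,255,220))):
    m=(cv2.inRange(hsv,lo,hi)>0)&(abs(P[...,2])<.012)&(P[...,1]<.24)&(P[...,1]>0)&(abs(P[...,0]-.5)<.12)
    print(m.sum(),cv2.minAreaRect(P[m][:,:2].astype(np.float32)*1000))
E
```

```text
shift [-3.81 -0.12  4.36] turn [ 0.02 -0.04 -0.02] 2.2
shift [-3.84 -0.13  8.76] turn [ 0.02 -0.04 -0.02] 2.2
2060 ((485.3079528808594, 169.34336853027344), (111.86848449707031, 71.19205474853516), 9.517613410949707)
3379 ((499.544677734375, 83.16175842285156), (111.528076171875, 106.6048355102539), 9.424278259277344)
```

>>> jog_arm:
  targets:
    - [[-3.8,-0.1,4.4],[0,0,0],100]
    - [[-3.8,-0.1,4.4],[0,0,0],100]
    - [[-3.8,-0.1,4.4],[0,0,0],100]
    - [[-3.8,-0.1,5.5],[0,0,0],100]
    - [[-3.8,-0.1,6.5],[0,0,0],100]
    - [[-3.8,-0.1,7.5],[0,0,0],100]
    - [[-3.8,-0.1,7.5],[0,0,0],100]
    - [[-3.8,-0.1,7.5],[0,0,0],100]

```text
time: 3.2
tool_pos: [0.556, -0.1665, 0.0681]
tool_rot: [-0.352, 0.368, 0.847, 0.153]
contact_force: [-0.1, -0.8, 0.3]
gripper_width: 1.001
grasp_force: 0.0
```

```bash
python3 - <<'E'
from h import *
d=RG[:,2]; G=np.array([.5495,-.1608,.059])+.022*d
go(G,RG); print(state()["contact_force"])
grab("wrist","w2")
im,P=cloud("w2")
q=np.nan_to_num((P-[.5495,-.1608,0])@PY,nan=9); 
# plate & finger points, lateral spread near the plate plane
m=(P[...,2]>.1)&(P[...,2]<.12)&(abs(q)<.03)&(abs((P-[.5495,-.1608,0])@PX)<.01)
print(m.sum(),P[m].mean(0), q[m].min(),q[m].max())
E
```

```text
shift [-0.02 -0.04  1.38] turn [ 0.03 -0.01 -0.02] 3.2
[-0.07113881 -0.80673986  0.33533887]
3623 [ 0.5486925  -0.16241509  0.10847173] -0.021701790528426326 0.02243977482700126
```

View pics/w2.png

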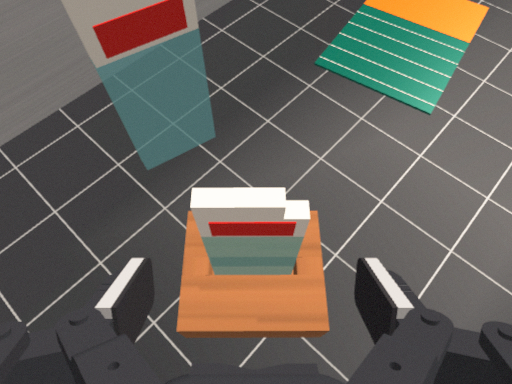

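The plate sits centred between the fingers; its bottom meets the slot around row 275. I'll advance and partly close.

>>> jog_arm:
  targets:
    - [[0,0,0.7],[0,0,0],100]
    - [[0,0,1.35],[0,0,0],100]
    - [[0,0,1.35],[0,0,0],64]
    - [[0,0,1.35],[0,0,0],64]
    - [[0,0,1.35],[0,0,0],64]
    - [[0,0,1.35],[0,0,0],64]

```text
time: 4.0
tool_pos: [0.5388, -0.1487, 0.0428]
tool_rot: [-0.352, 0.369, 0.846, 0.154]
contact_force: [-0.5, 1.0, -0.1]
gripper_width: 0.638
grasp_force: 0.0
```

```bash
python3 - <<'E'
from h import *
d=RG[:,2]; G=np.array([.5495,-.1608,.059])+.022*d
go(G,RG); s=state(); print(s["contact_force"],s["gripper_width"])
im,_=grab("wrist","w3"); 
im2,_=grab("side","s3"); im3,_=grab("scene","sc3")
a=cv2.resize(im,(400,300)); b=cv2.resize(im2[195:285,200:320],(400,300),interpolation=2); c=cv2.resize(im3[130:220,180:300],(400,300),interpolation=2)
crop=cv2.resize(im[180:330,130:400],(400,300),interpolation=2)
cv2.imwrite("pics/m3.png",np.vstack([np.hstack([crop,b]),np.hstack([a,c])])[:,:,::-1])
_,P=cloud("w3")
# finger pads: points just beside the plate, in plate frame (x,y,z)
L=np.stack([(P-[.5495,-.1608,0])@PX,(P-[.5495,-.1608,0])@PY,P[...,2]],-1)
for sgn in(-1,1):
    m=(L[...,1]*sgn>.023)&(L[...,1]*sgn<.036)&(L[...,2]>.034)&(abs(L[...,0])<.05)&(L[...,2]<.14)
    q=L[m]; t=q@[0,0,0] if 0 else (q[:,0]*-.707+(q[:,2]-.059)*-.707); w=(q[:,0]*-.707+(q[:,2]-.059)*.707)
    print(m.sum(),"along d",np.percentile(t,[0,2,50,98,100]).round(4),"across",np.percentile(w,[0,2,50,98,100]).round(4),"z",q[:,2].min(),q[:,2].max())
E
```

```text
shift [ 0.   -0.02 -0.04] turn [ 0.03 -0.03 -0.02] 4.0
[-0.49688016  0.97496687 -0.11308419] 0.637884147767323
4336 along d [-0.0645 -0.0618 -0.0309  0.005   0.0146] across [-0.0124 -0.0096  0.0111  0.0168  0.0179] z 0.04040098230434641 0.11682794724342811
4533 along d [-0.0644 -0.0624 -0.0327  0.0077  0.0176] across [-0.0124 -0.0099  0.0109  0.0166  0.0174] z 0.038907121947973605 0.11644942701312821
```

View pics/m3.png

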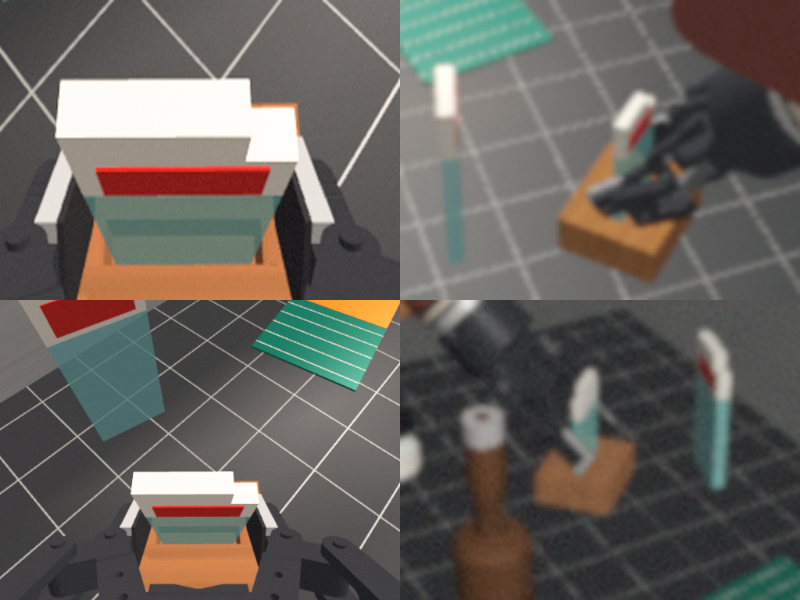

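The fingers straddle the clear glass, with the red label and frosted band well above the pads and the tips above the stand. I'll lower 2.5 mm and close.

>>> jog_arm:
  targets:
    - [[-0.07,0,0.04],[0,0,0],64]
    - [[-0.07,0,0.04],[0,0,0],45]
    - [[-0.07,0,0.04],[0,0,0],40]
    - [[-0.07,0,0.04],[0,0,0],40]
    - [[-0.07,0,0.04],[0,0,0],40]
    - [[-0.07,0,0.04],[0,0,0],40]

```text
time: 4.9
tool_pos: [0.5387, -0.1488, 0.0404]
tool_rot: [-0.353, 0.369, 0.846, 0.154]
contact_force: [-0.3, -0.4, -0.0]
gripper_width: 0.503
grasp_force: 60.8
```

Gripped. Now the lift, straight up.

>>> jog_arm:
  targets:
    - [[0.28,0,-0.28],[0,0,0],35]
    - [[0.7,0,-0.7],[0,0,0],35]
    - [[1.2,0,-1.2],[0,0,0],35]
    - [[1.8,0,-1.8],[0,0,0],35]
    - [[2.6,0,-2.6],[0,0,0],35]
    - [[3.4,0,-3.4],[0,0,0],35]
    - [[4.0,0,-4.0],[0,0,0],35]
    - [[4.0,0,-4.0],[0,0,0],35]

```text
time: 5.9
tool_pos: [0.5402, -0.1498, 0.1844]
tool_rot: [-0.351, 0.369, 0.847, 0.153]
contact_force: [0.3, -0.4, -1.6]
gripper_width: 0.503
grasp_force: 60.8
```

```bash
cat >> h.py <<'E'
a=np.radians(9.5); MY=np.array([-np.sin(a),np.cos(a),0]); MC=np.array([.494,.1164,0])
RE=Rt(np.cross(MY,Z),-Z-MY)
E
python3 - <<'E'
from h import *
s=state();print(s["joint_pos"].round(2))
grab("wrist","w4")
im,P=cloud("w4"); q=s["tool_rot"]; R0=R.from_quat([q[1],q[2],q[3],q[0]]).as_matrix()
L=(P-s["tool_pos"])@R0
hsv=cv2.cvtColor(im,cv2.COLOR_RGB2HSV)
m=(cv2.inRange(hsv,(0,0,150),(179,50,255))>0)&(P[...,2]>.19)&(abs(L[...,1])<.03)&(abs(L[...,2])<.08)
top=P[m&(P[...,2]>np.nanmax(P[m][:,2])-.006)]
print(m.sum(),top.mean(0),np.nanmax(P[m][:,2]),cv2.minAreaRect(top[:,:2].astype(np.float32)*1000))
c=np.array([.5495,-.1608,.062]); tc=np.array([.5387,-.1488,.0404]); off=RG.T@(c-tc); print("centre in tool",off)
pc=MC+[0,0,.103]; print("TCP end",pc-RE@off); go(pc-RE@off,RE); go(pc-RE@off+[0,0,.09],RE)
E
```

```text
[-0.51  0.4   1.43  0.25  2.06 -1.23]
5389 [ 0.5469578  -0.16400962  0.25598194] 0.2581717302019788 ((546.7314453125, -164.2074432373047), (34.41912841796875, 9.16260051727295), 42.88016891479492)
centre in tool [ 0.00386029 -0.0003417  -0.02668673]
TCP end [0.49790205 0.09515263 0.08685927]
shift [3.13 5.44 8.59] turn [ -0.   -10.92   4.63] 5.95
shift [5.69 5.45 6.05] turn [ -0.   -10.92   4.63] 5.95
```

The plate is out (its top rose 144 mm, no slip). Now turn it and carry it over the mat at height.

>>> jog_arm:
  targets:
    - [[1.5,0.5,-0.5],[0,-0.6,0.25],35]
    - [[2.5,1.5,0.2],[0,-1.7,0.7],35]
    - [[3.5,2.5,1.2],[0,-2.9,1.2],35]
    - [[4.5,3.5,2.3],[0,-4.1,1.7],35]
    - [[5.3,4.3,3.3],[0,-5.3,2.25],35]
    - [[6,5,4.3],[0,-6.5,2.75],35]
    - [[6.5,5.5,5.2],[0,-7.7,3.25],35]
    - [[6.5,5.5,5.2],[0,-8.9,3.75],35]

```text
time: 6.95
tool_pos: [0.4974, 0.0972, 0.2042]
tool_rot: [0.176, 0.58, 0.775, -0.179]
contact_force: [0.1, -0.0, -1.5]
gripper_width: 0.502
grasp_force: 61.0
```

```bash
python3 - <<'E'
from h import *
s=state();print(s["joint_pos"].round(2))
go([.498,.095,.177],RE);go([.498,.095,.087],RE)
E
```

```text
[ 0.31 -0.12  1.89 -0.5   1.48  0.1 ]
shift [0.44 0.08 1.  ] turn [ 0.01 -2.    0.89] 6.95
shift [2.17 0.35 4.14] turn [ 0.01 -2.    0.89] 6.95
```

>>> jog_arm:
  targets:
    - [[0.2,0,0.5],[0,-1,0.45],35]
    - [[0.5,0.1,1.0],[0,-2,0.9],35]
    - [[1.2,0.2,2.3],[0,-2,0.9],35]
    - [[1.8,0.3,3.4],[0,-2,0.9],35]
    - [[2.2,0.35,4.1],[0,-2,0.9],35]
    - [[2.2,0.35,4.1],[0,-2,0.9],35]
    - [[2.2,0.35,4.1],[0,-2,0.9],35]
    - [[2.2,0.35,4.1],[0,-2,0.9],35]

```text
time: 7.95
tool_pos: [0.5005, 0.0956, 0.0908]
tool_rot: [0.291, 0.599, 0.705, -0.244]
contact_force: [0.1, -0.2, -1.0]
gripper_width: 0.507
grasp_force: 61.0
```

```bash
python3 - <<'E'
from h import *
s=state();print(s["joint_pos"].round(2),abs(s["joint_vel"]).max())
go([.498,.095,.087],RE)
grab("side","s5"); grab("scene","sc5")
im,_=grab("wrist","w5")
a=[cv2.imread(f"pics/{n}.png") for n in("s5","sc5","w5")]
cv2.imwrite("pics/m5.png",np.vstack([np.hstack([cv2.resize(a[0][120:270,120:320],(400,300)),cv2.resize(a[1][150:300,220:420],(400,300))]),np.hstack([cv2.resize(a[2],(400,300)),np.zeros((300,400,3),np.uint8)])]))
for t in("s5","sc5","w5"):
    im,P=cloud(t); hsv=cv2.cvtColor(im,cv2.COLOR_RGB2HSV)
    for n,lo,hi in(("white",(0,0,140),(179,50,255)),("red",(165,100,60),(179,255,255)),("red2",(0,150,60),(5,255,255))):
        m=(cv2.inRange(hsv,lo,hi)>0)&(P[...,2]>.07)&(P[...,2]<.14)&(np.linalg.norm(P[...,:2]-[.486,.155],axis=-1)<.06)
        if m.sum()>15:
            q=P[m]; u,sv,vt=np.linalg.svd(q-q.mean(0),full_matrices=False); print(t,n,m.sum(),q.mean(0).round(3),"normal",vt[2].round(2),"expect patch centre",(MC+MY*.036).round(3))
E
```

```text
[ 0.42  0.12  1.94 -0.77  1.39  0.52] 0.004185263289304887
shift [ 0.1  -0.1   0.11] turn [ 0.01 -0.04 -0.03] 7.95
s5 white 128 [0.498 0.124 0.109] normal [-0.2  -0.01 -0.98] expect patch centre [0.488 0.152 0.   ]
sc5 white 101 [0.492 0.159 0.106] normal [-0.03 -0.13 -0.99] expect patch centre [0.488 0.152 0.   ]
sc5 red2 21 [0.491 0.147 0.109] normal [-0.22  0.83 -0.52] expect patch centre [0.488 0.152 0.   ]
w5 white 7670 [0.488 0.16  0.107] normal [0.02 0.28 0.96] expect patch centre [0.488 0.152 0.   ]
w5 red2 1614 [0.492 0.149 0.109] normal [-0.    0.01  1.  ] expect patch centre [0.488 0.152 0.   ]
```

View pics/m5.png

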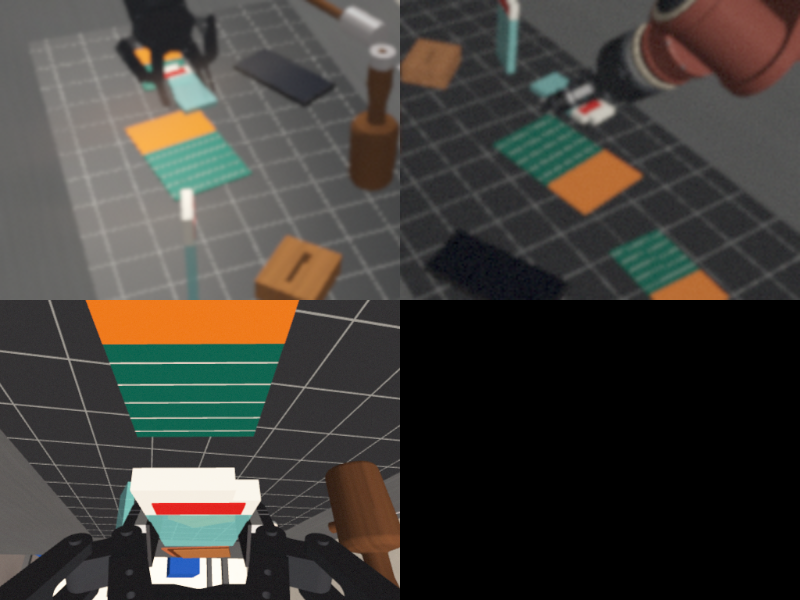

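The plate is held level about 105 mm up with the label up (normal ≈ [0, 0.01, 1]). The red label is at (0.492,0.149), over the orange side, and nothing touches it. Handing in.

```bash
python3 -c "
from plant import *
print(job_done())"
```

```text
the job is handed in; nothing more can be done
None
```

The job is handed in: the plate is held still and level about 10 cm above the large green mat, label up, frosted end over the orange end; the hand-in call returned no verdict.

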